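# Hook, seat and latch the loaded top tier of a tray carrier onto its base tier

### The arm

A 6-joint arm with a two-finger parallel gripper is mounted at the origin on a cart in front of the work surface, level with it; the furniture and walls round the work are solid. World frame = base frame: x ahead of the robot, y to its left, z up, the work surface at z = 0. Lengths are in mm, angles in rad, forces in N, time in s.
With the tool pointing down it reaches from about 300 to 775 mm from the base axis. Payload 14.6 kg.
Tool frame: the origin (TCP) lies on the centre line of the jaws, within the pads' length; the fingertips stand 8 mm ahead of it and the grasp point (between the pads) lies 11 mm behind it; z points along the fingers, y is the line along which they close (so a half turn about z gives the same grasp; the last joint's range is limited). The gripper opens to 94 mm and grips with 3 to 60 N. Pads are 16 mm wide; open, the fingers measure 119 mm over their backs; the gripper's body (75 mm by 177 mm) begins 78 mm behind the grasp point.
Start: joints at [-1.252, 0.3, 1.521, -0, 1.321, -0.067], TCP at [206.958, -509.566, 213.446] pointing down, gripper open.
Joint ranges: [-3.03, 3.03], [-0.79, 2.21], [0.23, 2.52], [-1.04, 4.18], [0, 3.07], [-2.55, 2.55]. Speed limits (rad/s): [2.22, 2.22, 2.57, 3.14, 3.14, 3.14].

### API

Orientations are given as [roll, pitch, yaw] about the fixed x, y, z axes, in that order (R = Rz(yaw) Ry(pitch) Rx(roll)).
In Python, from cell import manip gives the robot as it stands.
- The arm moves only by the tool jog_arm, never from a script. Its argument "rows" is one flat list of numbers, 7 for each row, row after row: the shift along the world's x, y, z in cm, then the turn, a rotation vector about the world's x, y, z in rad, then the closure, from 0 (fully open) to 1 (shut). In form: [dx, dy, dz, rx, ry, rz, fingers, dx, dy, dz, rx, ry, rz, fingers, ...]. A call has 1 to 20 rows; each row shifts and turns the commanded pose from where the row before left it; what a row does not reach is not made up. A row lasts 1/12 s, in which the tool goes at most 41.7 mm and 7.16 degrees, less where a joint would pass 70% of its speed; a pose out of reach is approached as far as the arm can. A call with a gripper value outside its range is refused whole. The fingers move at their own pace and stop on an object; "newtons" is the grip in N (left out, the last holds). Time passes only in rows, so rows that do not move let the fingers close. It gives the time, the measured TCP pose, the force, the opening and the grip force at its end, in the units of the state.
- manip.read_state(): the state, without advancing time (a new reading comes with each control period).
- manip.camera(name): name is "side" or "top" or "wrist"; returns (picture, depth): 400x640x3 uint8, blue, green, red; 400x640 float32, mm along the optical axis (not along the pixel's ray), 0 where there is no reading.
- manip.camera_model(name): a dict with "K" (3x3 intrinsics, pixels), "R" (3x3) and "t" (3): a world point X has camera coordinates R X + t. Camera axes: x right, y down, z forward; pixel columns grow to the right and rows downward; lengths in mm; the calibration is good to about 2 mm. A picture is of the moment at which its call begins: read the wrist's pose just before it. camera_model takes no time and is no camera call; for the wrist camera it gives the pose at the moment of the call.
- manip.sign_off(): hands the job in; it is judged then, once.
The state is a dict: "clock": time; "joints": joint angles; "qd": joint speeds; "effort": joint torques, N m; "eef_pos": TCP position; "eef_rot": TCP orientation; "wrist_force": force on the tool from outside, world axes, zero at the start; "moment": the same for the moment, N m; "finger_gap": finger opening in mm; "finger_force": force on a finger pad.
Only numpy, scipy, OpenCV 4.12 (cv2) and the standard library are available. Lean on these libraries where they do the work, as an engineer would, in place of code of your own. Each camera call takes 0.05 s, during which the arm holds its last target. There are 200 camera calls.

### The job

Stack the loaded top tier of the tray carrier on the base tier next to it: its two toed feet hooked under the base's keeper rod, its two round feet fully home in the square cups, and the base's spring catch snapped shut over the top tier's bottom end rail. Work gently (a slow push of 10 to 15 N closes the catch; do not drop or ram it), let go, and do not shift the bottle, pouches and spare trays around it.

Things in the scene. Friction and masses are not known exactly. Their poses are not given: they have to be found in the camera images.
- top_tier: Loose aluminium frame with a tray fixed in it and a carry bar; 164 x 116 x 90 mm, 0.37-0.6 kg. Origin: centre, at its feet's undersides. Posts 14 mm square at (+-68, +-51). At -x both feet have toes: 12 wide, 6 high, x -75 to tips -89. At +x round tapered feet, 11 mm wide at the tip, 13 from 5 mm up. Bottom end rail at +x: x 65-75, y +-45, z 14-24. Tray z 27-50.
- carry_bar (a point): Grip point, the middle of the top tier's carry bar (80 mm clear length along the tier's y, 14 mm wide in x, z 72-90 in the tier's frame); 81 mm over the tier's origin, axes as the tier's. Nothing beside the bar within 50 mm in x; the tray's top is 22 mm below it.
- foot_plate: Aluminium plate 230 x 128 x 8 mm on the table (x -118 to 112, origin on the table) that carries the base tier. The base tier is bolted on through slots along x: it is off by d = -20 to +20 mm along the plate's x, rigid, another d each time and not reported: feel for it (end stop). Base tier's numbers below: plate frame with d = 0; add d to x. Home: top tier axes = plate axes, origin at (d, 0, 70).
- hook_end (a point): Point (-118, 0, 8) of the plate, its -x edge. Hook end of the base tier, beyond it: level ledges z 70, x -97 to -22, |y| 40-60; end stop rising at x -91; keeper rod along y over the ledges, 7 mm thick, axis x -84, z 83. 9.5 mm free under the rod: the toes go in from +x with the top tier tilted 0.26 rad, +x side up, then that side comes down. For any d, toe tips may touch down at plate x -56.
- catch_end (a point): Point (112, 0, 8) of the plate, its +x edge. Before it, at +x of the base tier: two square cups round (68, +-51), floor z 70, rim z 82, inside x 58-76.5, 16 mm wide in y. Once the round feet are in, the top tier has 2 mm play towards -x, 2 towards +x, 1.5 sideways.
- catch (a joint): Spring catch in the middle of the base tier's +x end, in m: 0 shut (sprung out), to 0.010 as its nose is pushed back along +x; 1.8 N at 0 plus 220 N/m. Nose 20 mm wide, tip at x 69 when shut, underside z 95.5, bevelled above up to x 79, z 115.5. The end rail coming down (about 10-15 N at the carry bar) pushes it back; at home (rail top z 94) it springs out over the rail and holds it.
- wash_bottle: White wash bottle, 210 mm tall, behind the work; leave alone. Origin under its middle.
- tray_low: Spare grey tray 127x84x23 mm under another one, behind the work; leave alone. Origin under its middle.
- tray_high: Spare grey tray 127x84x23 mm on top of the other; leave alone. Origin under its middle.
- pouch_near: Silver foil pouch 80x107x13 mm on the table's near corner; leave alone. Origin under its middle.
- pouch_far: Silver foil pouch 77x107x13 mm beside the spare trays; leave alone. Origin under its middle. Behind it and to its left stands the tall press, solid above 0.15 m: its front panel runs from about (0.44, 0.59) to (0.66, 0.24) m, its console on to (0.84, 0.05); swing the arm across in front of it, drawn back to about 0.42 m from the base axis.

How it is judged:
By the outcome, as a careful person would: the job done as asked, in the order asked, and still so for the second after the job is handed in, with the robot touching nothing.
It also fails if it takes over 51 s, if anything falls off the work surface, if the arm or the gripper's body presses on something with over 40 N, if the wrist force passes 120 N, or if a joint passes its speed limit or range.

## Working session

There is one attempt and no reset: what is moved stays moved. The work goes in short steps, Python scripts to look and compute and a tool call to move; the robot and the scene stay as the last step left them, time stands still between calls to the robot, and variables do not carry over. Pictures are saved under pics/ and viewed, at most 10 in all, crops included, and the job is handed in when it is done.

Besides the shell and the picture viewer there is one more tool, called after "Request:" by a JSON object that holds its "op" and its "data", one argument or row to a line. jog_arm: Moves the arm, as the interface text tells. Its arguments: {"type":"object","properties":{"rows":{"type":"array"},"newtons":{"type":"number"}},"required":["rows"]}

```bash
mkdir -p pics; cat > h.py <<'E'
import numpy as np, cv2
from cell import manip
def shot(n,f):
    m=manip.camera_model(n); p,d=manip.camera(n); cv2.imwrite(f'pics/{f}.png',p); np.savez(f'{f}.npz',d=d,**{k:np.array(m[k]) for k in 'KRt'}); return p,d
def pt(f,u,v,z=None):
    a=np.load(f'{f}.npz'); K,R,t,d=a['K'],a['R'],a['t'],a['d']
    r=R.T@np.linalg.inv(K)@np.array([u,v,1.]); c=-R.T@t
    if z is not None: return c+r*(z-c[2])/r[2]
    return c+r*d[int(round(v)),int(round(u))]
def proj(f,X):
    a=np.load(f'{f}.npz'); q=a['K']@(a['R']@np.array(X,float)+a['t']); return q[:2]/q[2]
E
python3 - <<'E'
from h import *
for n in('top','side'): shot(n,n+'1')
s=manip.read_state(); print(s)
for n in('top','side'):
  m=manip.camera_model(n); print(n,-np.array(m['R']).T@m['t'])
E
```

```text
{'clock': 0.1, 'joints': array([-1.25160371e+00,  3.00377319e-01,  1.52152897e+00, -5.70607713e-06,
        1.32071928e+00, -6.65752383e-02]), 'qd': array([-0.00032539,  0.00024542,  0.000516  , -0.00096162, -0.00023027,
        0.00021312]), 'effort': array([ 2.05080265e-03, -5.32644296e+01, -3.53285229e+01,  7.10040238e-02,
        2.35183036e-02, -7.57452221e-05]), 'eef_pos': array([ 206.88295431, -509.35157709,  212.95981931]), 'eef_rot': array([-3.14056166e+00, -6.32007376e-05,  3.85769242e-01]), 'wrist_force': array([-0.01023987,  0.1064926 , -0.52197835]), 'moment': array([ 0.02892447,  0.0096367 , -0.00590596]), 'finger_force': 0.0, 'finger_gap': 94.48762646434402}
top [489.62833027  17.5091323  945.300937  ]
side [ 320.63588118 -638.39021287  579.3333174 ]
```

View pics/top1.png

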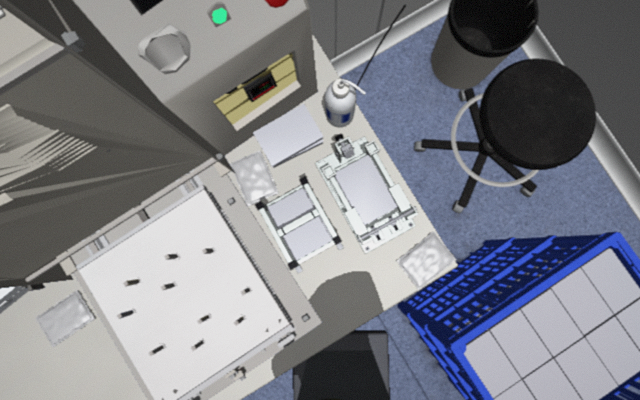

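View pics/side1.png

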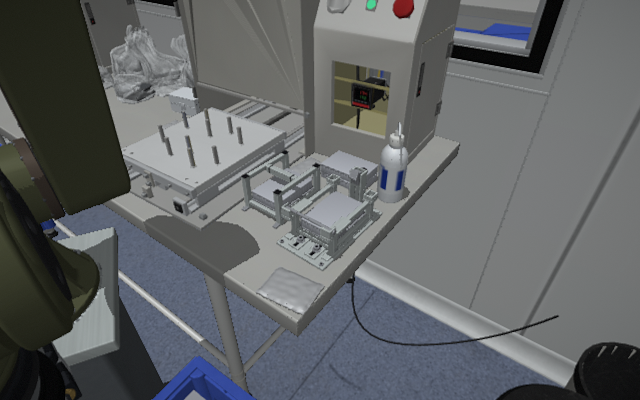

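The overview shows the top tier (with the carry bar) around top px (300,220) and the base on its plate around (370,190). I'll enlarge that area next.

```bash
python3 - <<'E'
from h import *
p=cv2.imread('pics/top1.png'); c=p[130:280,245:430]; cv2.imwrite('pics/c1.png',cv2.resize(c,None,fx=4,fy=4,interpolation=cv2.INTER_CUBIC))
p=cv2.imread('pics/side1.png'); c=p[140:275,235:400]; cv2.imwrite('pics/c2.png',cv2.resize(c,None,fx=4.4,fy=4.4,interpolation=cv2.INTER_CUBIC))
for u,v in [(320,400),(0,0),(640,0)]: print(pt('top1',u,v,0))
print(np.load('top1.npz')['K'])
E
```

```text
[167.27724573  53.24036984   0.        ]
[1080.98958398  793.89264162    0.        ]
[1045.957477   -703.08469883    0.        ]
[[428.10073827   0.         329.91285619]
 [  0.         428.10073827 200.62758128]
 [  0.           0.           1.        ]]
```

View pics/c1.png

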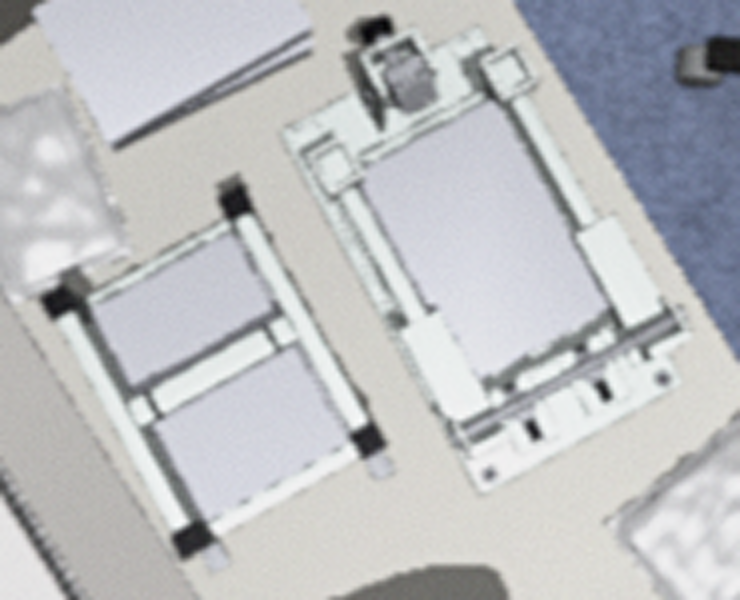

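View pics/c2.png

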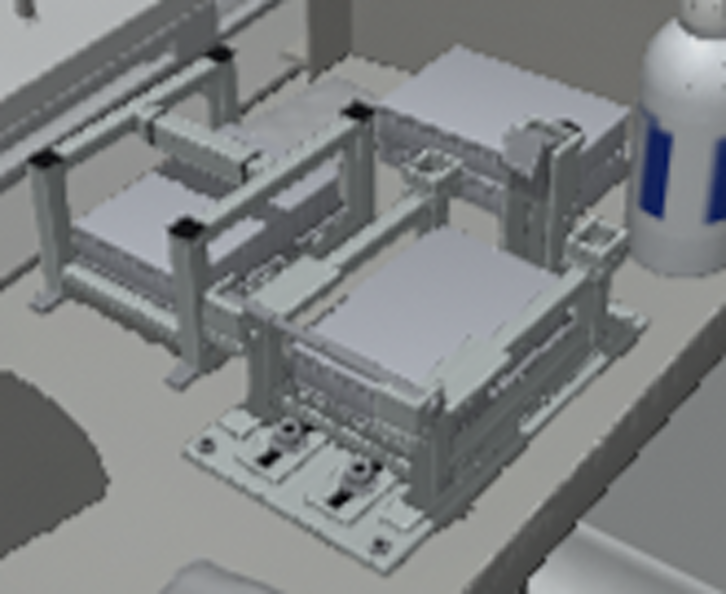

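The top tier's dark post caps are in the c1 crop at (62,302), (235,203), (370,440) and (192,540). The toes point to the lower right. The base cups are at (508,73) and (333,165), the rod ends at (680,318) and (462,435), and the plate corners at (288,130), (478,28), (485,490) and (680,376).

```bash
cat >> h.py <<'E'
def fit(obj,wor):
    obj,wor=np.array(obj,float),np.array(wor,float); a=obj@[1,1j]; b=wor[:,:2]@[1,1j]
    am,bm=a.mean(),b.mean(); th=np.angle(np.vdot(a-am,b-bm)); o=bm-np.exp(1j*th)*am
    res=b-(o+np.exp(1j*th)*a); return np.array([o.real,o.imag]),th,np.round((res*np.exp(-1j*th)),1)
E
python3 - <<'E'
from h import *
C=lambda u,v,z:pt('top1',245+(u+.5)/4-.5,130+(v+.5)/4-.5,z)
print('tier',fit([(68,51),(68,-51),(-68,-51),(-68,51)],[C(62,302,90),C(235,203,90),C(370,440,90),C(192,540,90)]))
w=[C(62,302,90),C(235,203,90),C(370,440,90),C(192,540,90)]; print([np.linalg.norm(w[i]-w[i-1]) for i in range(4)])
print('plate',fit([(112,64),(112,-64),(-118,64),(-118,-64)],[C(288,130,8),C(478,28,8),C(485,490,8),C(680,376,8)]))
print('base',fit([(67.3,-51),(67.3,51)],[C(508,73,82),C(333,165,82)]))
print('rod',fit([(-84,-62),(-84,62)],[C(680,318,86),C(462,435,86)]))
for q in [(375,440),(270,345),(508,100),(420,380),(340,275),(210,370)]:
  print(q,pt('top1',245+q[0]/4,130+q[1]/4))
E
```

```text
tier (array([539.24737599,  88.22005348]), np.float64(0.4981558237475498), array([-0.2-1.j ,  0.7+0.9j, -0.6+0.6j,  0. -0.4j]))
[np.float64(135.7725501394054), np.float64(100.14224953538762), np.float64(137.28334729158894), np.float64(100.9962152129726)]
plate (array([608.16262864, -51.67384294]), np.float64(0.4871981841402119), array([-2.4-3.9j, -3.2+3.4j,  1.6-2.j ,  4. +2.4j]))
base (array([606.55367764, -48.56690517]), np.float64(0.4706268043241683), array([0.+0.1j, 0.-0.1j]))
rod (array([607.98569586, -52.1862967 ]), np.float64(0.4719186650612022), array([-0.-0.3j, -0.+0.3j]))
(375, 440) [502.29217074   7.94173429  91.39851116]
(270, 345) [550.33822966  59.35799528  93.62657597]
(508, 100) [677.51592146 -64.95968813  68.86957849]
(420, 380) [535.61687994 -18.12557978  11.08256192]
(340, 275) [5.95196826e+02 2.45452960e+01 5.04341239e-01]
(210, 370) [538.52356248  89.56256712  91.7368187 ]
```

Request:
{"op": "jog_arm", "data": {
  "rows": [2,2.9,0.3,0,0,0.0935,0,2,2.9,0.3,0,0,0.0935,0,2,2.9,0.3,0,0,0.0935,0,2,2.9,0.3,0,0,0.0935,0,2,2.9,0.3,0,0,0.0935,0,2,2.9,0.3,0,0,0.0935,0,2,2.9,0.3,0,0,0.0935,0,2,2.9,0.3,0,0,0.0935,0,2,2.9,0.3,0,0,0.0935,0,2,2.9,0.3,0,0,0.0935,0,2,2.9,0.3,0,0,0.0935,0,2,2.9,0.3,0,0,0.0935,0,2,2.9,0.3,0,0,0.0935,0,2,2.9,0.3,0,0,0.0935,0,2,2.9,0.3,0,0,0.0935,0,2,2.9,0.3,0,0,0.0935,0,2,2.9,0.3,0,0,0.0935,0,2,2.9,0.3,0,0,0.0935,0,0,0,0,0,0,0,0,0,0,0,0,0,0,0]
}}

```text
clock: 1.77
eef_pos: [567.2, 13.6, 266.6]
eef_rot: [-3.14, -0.001, 2.071]
wrist_force: [-0.1, -0.8, -0.3]
finger_gap: 93.6
finger_force: 0.0
```

```bash
python3 - <<'E'
from h import *
p,d=shot('wrist','w1'); m=manip.camera_model('wrist'); print(-np.array(m['R']).T@m['t'],m['R'][2],m['K'][0][0])
s=manip.read_state(); print(s['clock'],s['eef_pos'],s['eef_rot'],s['joints'],s['wrist_force'])
E
```

```text
[534.8396406   69.07822239 437.32003648] [ 0.10836308 -0.2013193  -0.97351322] 311.4379089182961
1.8167 [566.74132606  12.52514724 266.82642287] [-3.14050328e+00 -3.94432591e-04  2.06859271e+00] [-4.24091377e-02  3.04313641e-01  1.39165388e+00 -2.23728671e-04
  1.44676224e+00 -5.40177930e-01] [-0.77073567 -1.39589665 -0.15949624]
```

View pics/w1.png

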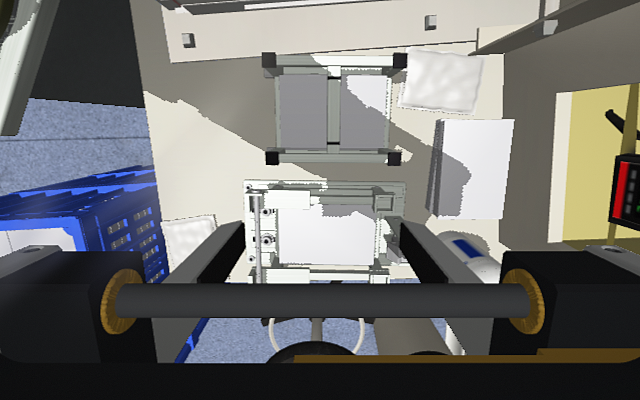

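The wrist picture shows the tier's caps near (269,60), (399,60), (271,157) and (393,157), with the base below, the near cup at (385,201) and the rod at about x=256. I'll enlarge it.

```bash
python3 - <<'E'
from h import *
p=cv2.imread('pics/w1.png'); cv2.imwrite('pics/c3.png',cv2.resize(p[170:300,235:415],None,fx=4.4,fy=4.4,interpolation=cv2.INTER_CUBIC))
g=p[40:175,250:415].min(2)<40
n,l,st,c=cv2.connectedComponentsWithStats((p[40:175,250:415].max(2)<60).astype(np.uint8))
print([(np.round(c[i]+[250,40],1),st[i]) for i in range(1,n) if st[i][4]>40])
E
```

```text
[(array([270.1,  60.2]), array([ 12,  13,  14,  15, 127], dtype=int32)), (array([399.3,  60.6]), array([143,  13,  14,  16, 209], dtype=int32)), (array([271.8, 157.7]), array([ 16, 111,  13,  14, 169], dtype=int32)), (array([393.7, 158.5]), array([137, 112,  14,  14, 176], dtype=int32))]
```

View pics/c3.png

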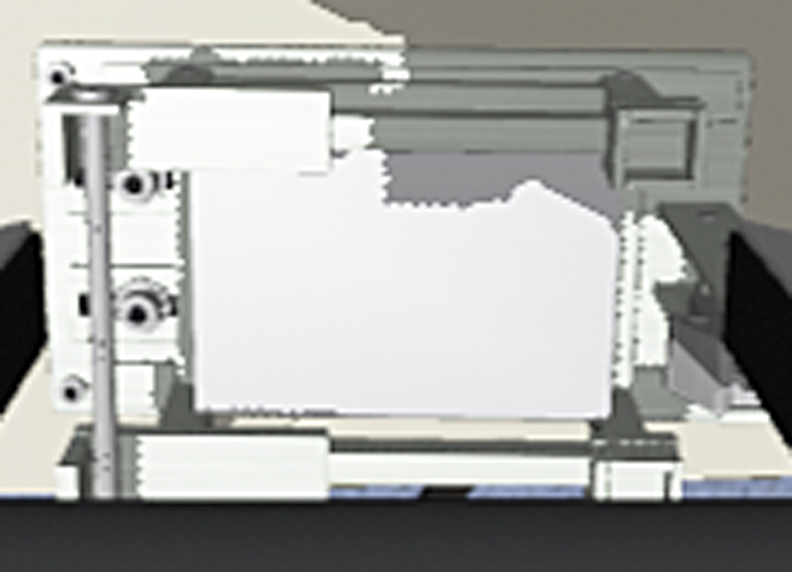

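The c3 crop shows the near cup's inside at (622..695, 112..178). The near ledge's inner edge is at x=330 (y 90 to 172), the far ledge's corner at (328,435), the rod at x≈95 (y 130) to 103 (y 490), and the far cup's left edge at 597.

```bash
python3 - <<'E'
from h import *
C=lambda u,v,z:pt('w1',235+(u+.5)/4.4-.5,170+(v+.5)/4.4-.5,z)
P=lambda u,v,z:pt('w1',u,v,z)
w=[P(399.3,60.6,90),P(393.7,158.5,90),P(271.8,157.7,90),P(270.1,60.2,90)]
print('tier',fit([(68,51),(68,-51),(-68,-51),(-68,51)],w))
o=[(58,59),(76.5,59),(58,43),(76.5,43),(-22,60),(-22,40),(-22,-40)]
W=[C(622,112,82),C(695,112,82),C(622,178,82),C(695,178,82),C(330,90,70),C(330,172,70),C(328,435,70)]
print('base',fit(o,W))
th=.4875
for i in (C(95,130,86.5),C(103,490,86.5),C(40,45,8),C(750,52,8),C(38,45,0),C(597,460,82),C(45,415,8)): 
  print(np.round(i,1), np.round((i[0]-607+1j*(i[1]+50))*np.exp(-1j*th),1))
T=lambda u,v,z:pt('top1',245+(u+.5)/4-.5,130+(v+.5)/4-.5,z)
# top view pads: inner edges etc
o=[(67.3,-51),(67.3,51),(-84,-62),(-84,62)]
print('top base',fit(o,[T(508,73,82),T(333,165,82),T(680,318,86),T(462,435,86)]))
print('bottle',pt('top1',341,92),pt('top1',341,115))
E
```

```text
tier (array([539.45834216,  87.49177256]), np.float64(0.49297971610711677), array([-0.7-0.1j, -0.4+0.4j, -0.1+0.3j,  1.2-0.7j]))
base (array([607.16105114, -50.66276257]), np.float64(0.48708103213930964), array([-1.4+0.8j, -0.5+1.1j, -0.4-1.4j,  0.7-1.1j,  0.5+2.2j,  0.6-1.1j,
        0.4-0.4j]))
[508.8 -41.6  86.5] (-82.8+53.5j)
[ 556.2 -134.2   86.5] (-84.3-50.6j)
[475.4 -49.9   8. ] (-116.3+61.7j)
[674.4  56.4   8. ] (109.4+62.4j)
[473.7 -52.5   0. ] (-118.9+60.3j)
[674.9 -61.3  82. ] (54.7-41.8j)
[ 531.5 -164.2    8. ] (-120.2-65.5j)
top base (array([607.22854623, -50.29834632]), np.float64(0.4877126903825056), array([-0.7+0.9j,  1.1+0.5j, -1.2-1.j ,  0.8-0.4j]))
bottle [776.1290896   -0.79234396 172.09743883] [755.78651943  -1.60267421  96.24889407]
```

Request:
{"op": "jog_arm", "data": {
  "rows": [-0.69,1.88,0,0,0,-0.002,0.4,-0.68,1.88,0,0,0,-0.001,0.4,-0.68,1.88,-0.5,0,0,0,0.4,-0.68,1.88,-1.5,0,0,0,0.4,0,0,-2,0,0,0,0.4,0,0,-2,0,0,0,0.4,0,0,-2,0,0,0,0.4,0,0,-2,0,0,0,0.4,0,0,-2,0,0,0,0.4,0,0,-2,0,0,0,0.4,0,0,-2,0,0,0,0.4,0,0,-1.2,0,0,0,0.4,0,0,-1,0,0,0,0.4,0,0,-0.8,0,0,0,0.4,0,0,-0.6,0,0,0,0.4,0,0,0,0,0,0,0.4,0,0,0,0,0,0,0.6],
  "newtons": 15
}}

```text
clock: 3.23
eef_pos: [539.9, 87.6, 71.8]
eef_rot: [3.141, 0.0, 2.066]
wrist_force: [-0.0, -0.2, 0.3]
finger_gap: 52.5
finger_force: 0.0
```

Request:
{"op": "jog_arm", "data": {
  "rows": [0,0,0,0,0,0,0.75,0,0,0,0,0,0,0.85,0,0,0,0,0,0,1,0,0,0,0,0,0,1,0,0,0,0,0,0,1,0,0,0,0,0,0,1,0,0,0,0,0,0,1],
  "newtons": 15
}}

```text
clock: 3.82
eef_pos: [539.7, 87.7, 71.6]
eef_rot: [3.141, 0.0, 2.066]
wrist_force: [0.5, 0.1, 2.7]
finger_gap: 13.9
finger_force: 15.0
```

Request:
{"op": "jog_arm", "data": {
  "rows": [0,0,0,0,0,0,1,0,0,0,0,0,0,1,0,0,0.3,0,0,0,1,0,0,0.7,0,0,0,1,0,0,1.2,0,0,0,1,0,0,1.8,0,0,0,1,0,0,2,0,0,0,1,0,0,2,0,0,0,1,0,0,2,0,0,0,1,0,0,2,0,0,0,1,0,0,1.8,0,0,0,1,0,0,1.2,0,0,0,1,0,0,0.7,0,0,0,1,0,0,0.3,0,0,0,1,0,0,0,0,0,0,1,0,0,0,0,0,0,1],
  "newtons": 50
}}

```text
clock: 5.15
eef_pos: [539.4, 87.6, 230.9]
eef_rot: [-3.141, -0.0, 2.066]
wrist_force: [0.4, 0.1, -4.4]
finger_gap: 13.9
finger_force: 50.0
```

Request:
{"op": "jog_arm", "data": {
  "rows": [0.31,-0.53,0,0,0,0,1,0.62,-1.06,0,0,0,-0.002,1,0.93,-1.59,0,0,0,-0.002,1,1.01,-1.73,0,0,0,-0.002,1,1.01,-1.73,0,0,0,-0.002,1,1.01,-1.73,0,0,0,0,1,1.01,-1.73,0,0,0,0,1,0.93,-1.59,0,0,0,0,1,0.62,-1.06,0,0,0,0,1,0.31,-0.53,0,0,0,0,1,0,0,0,0,0,0,1,0,0,0,0,0,0,1]
}}

```text
clock: 6.15
eef_pos: [617.1, -45.0, 231.1]
eef_rot: [-3.141, -0.001, 2.058]
wrist_force: [-0.1, 0.0, -3.5]
finger_gap: 13.9
finger_force: 50.0
```

Request:
{"op": "jog_arm", "data": {
  "rows": [0,0,0,0.0152,-0.0287,0,1,0,0,0,0.0152,-0.0287,0,1,0,0,0,0.0152,-0.0287,0,1,0,0,0,0.0152,-0.0287,0,1,0,0,0,0.0152,-0.0287,0,1,0,0,0,0.0152,-0.0287,0,1,0,0,0,0.0152,-0.0287,0,1,0,0,0,0.0154,-0.0289,0,1,0,0,-0.5,0,0,0,1,0,0,-1,0,0,0,1,0,0,-1.2,0,0,0,1,0,0,-1.2,0,0,0,1,0,0,-0.8,0,0,0,1,0,0,-0.5,0,0,0,1,0,0,0,0,0,0,1,0,0,0,0,0,0,1]
}}

```text
clock: 7.48
eef_pos: [617.3, -45.1, 179.3]
eef_rot: [2.882, -0.0, 2.058]
wrist_force: [-0.5, 0.2, -3.1]
finger_gap: 13.9
finger_force: 50.0
```

```bash
python3 - <<'E'
from h import *
s=manip.read_state(); print({k:np.round(s[k],3) for k in('clock','joints','eef_pos','eef_rot','wrist_force','moment','finger_gap')})
shot('side','s2'); p=shot('top','t2')[0]
a=cv2.imread('pics/s2.png')[130:280,240:400]; b=p[100:250,280:430]
cv2.imwrite('pics/c4.png',np.vstack([cv2.resize(a,(640,600))[:600]])) ; cv2.imwrite('pics/c5.png',cv2.resize(b,(600,600),interpolation=2))
E
```

```text
{'clock': np.float64(7.483), 'joints': array([-0.202,  0.366,  1.536,  0.19 ,  1.045, -0.768]), 'eef_pos': array([617.347, -45.131, 179.309]), 'eef_rot': array([ 2.882, -0.   ,  2.058]), 'wrist_force': array([-0.544,  0.154, -3.097]), 'moment': array([-0.153,  0.173, -0.03 ]), 'finger_gap': np.float64(13.909)}
```

View pics/c4.png

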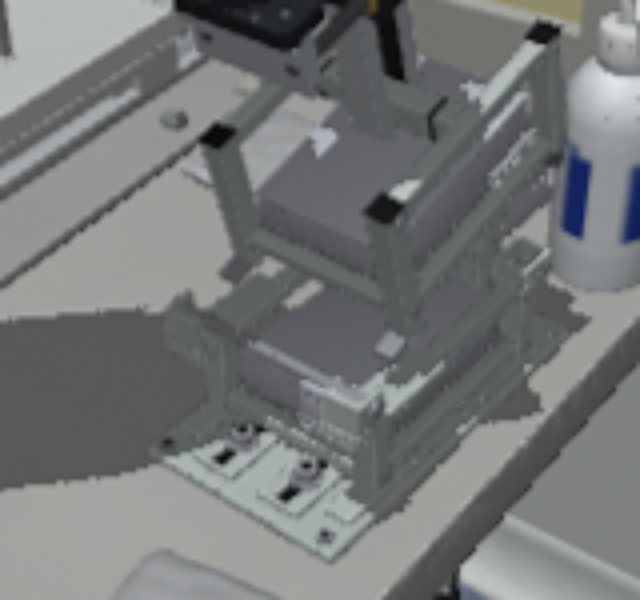

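The tier hangs tilted over the base, +x side up, with its toes over the ledges. The visible caps in c4 are at about (218,136), (383,209) and (543,34). I'll compare those with the prediction.

```bash
cat >> h.py <<'E'
from scipy.spatial.transform import Rotation as Ro
B0=np.array([607.2,-50.5,0]); TH=.4875
def tierpose(s,off=(0,0,71.6)):
    R=Ro.from_euler('xyz',s['eef_rot']).as_matrix()@np.array([[0,1,0],[1,0,0],[0,0,-1.]])  # tier axes from tool
    if (R[:,0]@[np.cos(TH),np.sin(TH),0])<0: R=R@np.diag([-1,-1,1.])
    return R, np.array(s['eef_pos'])-R@np.array(off)
def inbase(X): return Ro.from_euler('z',-TH).apply(np.array(X)-B0)
E
python3 - <<'E'
from h import *
s=manip.read_state(); R,o=tierpose(s); print(R.round(3),inbase(o).round(1))
for q in [(-68,51,90),(-68,-51,90),(68,-51,90),(-89,-51,0)]:
  X=o+R@np.array(q); print(q,inbase(X).round(1),((proj('s2',X)-[240,130])*4).round(0))
f=lambda u,v,z:inbase(pt('s2',240+u/4,130+v/4,z))
# d/du sensitivities
X=o+R@np.array((-68,-51,90.)); a=np.array([np.cos(TH),np.sin(TH),0]);b=np.array([-a[1],a[0],0])
print((proj('s2',X+10*a)-proj('s2',X))*4,(proj('s2',X+10*b)-proj('s2',X))*4)
# caps detection
for n in ('s2','t2'):
  p=cv2.imread(f'pics/{n}.png'); 
  for q in [(-68,51,90),(-68,-51,90),(68,-51,90),(68,51,90)]:
    e=proj(n,o+R@np.array(q)); x,y=e.astype(int); w=p[y-9:y+10,x-9:x+10]
    if w.size: 
      m=(w.max(2)<45); v,u=np.nonzero(m); print(n,q,e.round(1),(u.mean()+x-9).round(1),(v.mean()+y-9).round(1),m.sum())
E
```

```text
[[ 0.854 -0.468 -0.228]
 [ 0.452  0.884 -0.12 ]
 [ 0.258 -0.001  0.966]] [ 30.1  -0.2 110.9]
(-68, 51, 90) [-58.8  50.8 180.3] [220. 137.]
(-68, -51, 90) [-58.9 -51.2 180.3] [388. 210.]
(68, -51, 90) [ 72.5 -51.2 215.4] [546.  34.]
(-89, -51, 0) [-56.  -51.2  87.9] [387. 361.]
[12.85960631 -9.72149259] [-17.49912977  -7.63488205]
s2 (-68, 51, 90) [295.  164.3] 294.0 163.6 35
s2 (-68, -51, 90) [336.9 182.6] 335.7 182.0 40
s2 (68, -51, 90) [376.6 138.4] 375.4 137.9 28
s2 (68, 51, 90) [335.3 124.3] 334.2 123.3 196
t2 (-68, 51, 90) [362.  222.5] 361.6 222.0 263
t2 (-68, -51, 90) [411.5 195. ] nan nan 0
t2 (68, -51, 90) [377.3 127.2] nan nan 0
t2 (68, 51, 90) [326.1 155.1] nan nan 0<stdin>:15: RuntimeWarning: Mean of empty slice.
  ret = ret.dtype.type(ret / rcount)
```

```bash
python3 - <<'E'
from h import *
from scipy.optimize import least_squares
p=cv2.imread('pics/side1.png')
def P(o,th,q): return Ro.from_euler('z',th).apply(q)+[o[0],o[1],0]
for q in [(-68,51,90),(-68,-51,90),(68,-51,90),(68,51,90)]:
    e=proj('side1',P((539.5,87.7),.495,q)); x,y=e.astype(int); w=p[y-9:y+10,x-9:x+10]
    m=(w.max(2)<45); v,u=np.nonzero(m); print(q,e.round(1),(u.mean()+x-9).round(1),(v.mean()+y-9).round(1),m.sum())
for q,m in [((67.3,51,82),(433,163)),((67.3,-51,82),(597,238)),((-118,-64,8),(385,562)),((-118,64,8),(185,448)),((112,-64,8),(647,320))]:
    print(q,((proj('side1',P(B0,TH,q))-[235,140])*4.4).round(0),m)
E
python3 -c "
import cv2;p=cv2.imread('pics/t2.png');cv2.imwrite('pics/c5.png',cv2.resize(p[110:260,285:435],(600,600),interpolation=2))"
```

```text
(-68, 51, 90) [245.3 176.7] 244.9 175.8 17
(-68, -51, 90) [277.8 192.7] 277.1 191.7 21
(68, -51, 90) [316.7 166.1] 316.1 165.1 14
(68, 51, 90) [285.  152.9] 284.6 151.9 13
(67.3, 51, 82) [430. 165.] (433, 163)
(67.3, -51, 82) [594. 236.] (597, 238)
(-118, -64, 8) [385. 570.] (385, 562)
(-118, 64, 8) [179. 448.] (185, 448)
(112, -64, 8) [649. 317.] (647, 320)
```

View pics/c5.png

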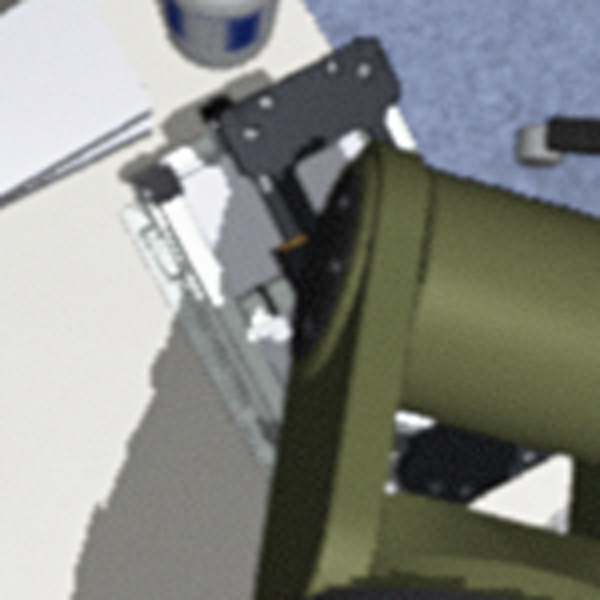

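Request:
{"op": "jog_arm", "data": {
  "rows": [0,0,-0.4,0,0,0,1,0,0,-0.5,0,0,0,1,0,0,-0.3,0,0,0,1,0,0,-0.2,0,0,0,1,0,0,-0.1,0,0,0,1,0,0,-0.05,0,0,0,1,0,0,0,0,0,0,1]
}}

```text
clock: 8.17
eef_pos: [617.3, -45.2, 163.9]
eef_rot: [2.882, -0.0, 2.058]
wrist_force: [0.8, 0.3, -4.1]
finger_gap: 13.8
finger_force: 50.0
```

Request:
{"op": "jog_arm", "data": {
  "rows": [0,0,-0.05,0,0,0,1,0,0,-0.05,0,0,0,1,0,0,0,0,0,0,1]
}}

```text
clock: 8.42
eef_pos: [617.3, -45.2, 162.9]
eef_rot: [2.881, -0.0, 2.058]
wrist_force: [-0.1, 0.4, -4.2]
finger_gap: 13.7
finger_force: 50.0
```

Request:
{"op": "jog_arm", "data": {
  "rows": [0,0,-0.05,0,0,0,1,0,0,0,0,0,0,1]
}}

```text
clock: 8.58
eef_pos: [617.3, -45.2, 162.4]
eef_rot: [2.882, -0.0, 2.058]
wrist_force: [-1.0, -0.6, -3.1]
finger_gap: 13.6
finger_force: 50.0
```

Request:
{"op": "jog_arm", "data": {
  "rows": [0,0,-0.04,0,0,0,1,0,0,0,0,0,0,1]
}}

```text
clock: 8.75
eef_pos: [617.3, -45.2, 162.0]
eef_rot: [2.882, -0.0, 2.058]
wrist_force: [0.5, -0.3, -3.6]
finger_gap: 13.5
finger_force: 50.0
```

Request:
{"op": "jog_arm", "data": {
  "rows": [0,0,-0.04,0,0,0,1,0,0,0,0,0,0,1]
}}

```text
clock: 8.92
eef_pos: [617.4, -45.1, 161.8]
eef_rot: [2.881, 0.0, 2.058]
wrist_force: [0.1, 0.2, -2.1]
finger_gap: 13.3
finger_force: 50.0
```

Request:
{"op": "jog_arm", "data": {
  "rows": [0,0,-0.04,0,0,0,1,0,0,0,0,0,0,1]
}}

```text
clock: 9.08
eef_pos: [617.5, -45.1, 161.7]
eef_rot: [2.881, 0.0, 2.058]
wrist_force: [0.7, -0.1, -0.4]
finger_gap: 13.6
finger_force: 50.0
```

Request:
{"op": "jog_arm", "data": {
  "rows": [-0.177,-0.094,0.02,0,0,0,1,-0.265,-0.14,0,0,0,0,1,-0.353,-0.187,0,0,0,0,1,-0.353,-0.187,0,0,0,0,1,-0.353,-0.187,0,0,0,0,1,-0.353,-0.187,0,0,0,0,1,-0.177,-0.094,0,0,0,0,1,-0.177,-0.094,0,0,0,0,1,0,0,0,0,0,0,1]
}}

```text
clock: 9.83
eef_pos: [594.9, -57.1, 161.6]
eef_rot: [2.882, 0.0, 2.058]
wrist_force: [1.5, 0.5, 1.2]
finger_gap: 13.1
finger_force: 50.0
```

Request:
{"op": "jog_arm", "data": {
  "rows": [-0.088,-0.047,0,0,0,0,1,-0.088,-0.047,0,0,0,0,1,-0.088,-0.047,0,0,0,0,1,0,0,0,0,0,0,1]
}}

```text
clock: 10.17
eef_pos: [592.6, -58.3, 161.6]
eef_rot: [2.881, 0.0, 2.058]
wrist_force: [4.1, 1.9, 4.2]
finger_gap: 13.5
finger_force: 50.0
```

Request:
{"op": "jog_arm", "data": {
  "rows": [-0.088,-0.047,0,0,0,0,1,-0.088,-0.047,0,0,0,0,1,-0.088,-0.047,0,0,0,0,1,0,0,0,0,0,0,1]
}}

```text
clock: 10.5
eef_pos: [589.9, -59.7, 161.6]
eef_rot: [2.881, 0.0, 2.058]
wrist_force: [4.0, 2.6, 4.1]
finger_gap: 13.8
finger_force: 50.0
```

Request:
{"op": "jog_arm", "data": {
  "rows": [0,0,0.03,0,0,0,1,-0.088,-0.047,0,0,0,0,1,-0.088,-0.047,0,0,0,0,1,0,0,0,0,0,0,1]
}}

```text
clock: 10.83
eef_pos: [588.4, -60.5, 162.1]
eef_rot: [2.88, 0.0, 2.058]
wrist_force: [7.2, 3.6, 3.0]
finger_gap: 13.4
finger_force: 50.0
```

Request:
{"op": "jog_arm", "data": {
  "rows": [-0.088,-0.047,0,0,0,0,1,-0.044,-0.023,0,0,0,0,1,0,0,0,0,0,0,1]
}}

```text
clock: 11.08
eef_pos: [587.7, -61.0, 162.5]
eef_rot: [2.879, 0.001, 2.057]
wrist_force: [8.8, 5.2, 4.0]
finger_gap: 13.6
finger_force: 50.0
```

Request:
{"op": "jog_arm", "data": {
  "rows": [0.08,0.042,0.01,0,0,0,1,0.08,0.042,0.01,0,0,0,1,0.08,0.042,0.01,0,0,0,1,0,0,0,0,0,0,1]
}}

```text
clock: 11.42
eef_pos: [589.0, -60.1, 161.7]
eef_rot: [2.882, -0.0, 2.058]
wrist_force: [2.4, 1.0, 1.2]
finger_gap: 13.6
finger_force: 50.0
```

Request:
{"op": "jog_arm", "data": {
  "rows": [0.1255,0.0665,-0.114,-0.0075,0.01414,0,1,0.1255,0.0665,-0.114,-0.0075,0.01414,0,1,0.1255,0.0665,-0.114,-0.0075,0.01414,0,1,0.1255,0.0665,-0.114,-0.0075,0.01414,0,1,0.1255,0.0665,-0.114,-0.0075,0.01414,0,1,0,0,0,0,0,0,1]
}}

```text
clock: 11.92
eef_pos: [595.5, -56.5, 155.7]
eef_rot: [2.964, -0.001, 2.058]
wrist_force: [2.0, -0.3, 0.3]
finger_gap: 13.4
finger_force: 50.0
```

Request:
{"op": "jog_arm", "data": {
  "rows": [0.1184,0.0628,-0.126,-0.0075,0.01414,0,1,0.1184,0.0628,-0.126,-0.0075,0.01414,0,1,0.1184,0.0628,-0.126,-0.0075,0.01414,0,1,0.1184,0.0628,-0.126,-0.0075,0.01414,0,1,0.1184,0.0628,-0.126,-0.0075,0.01414,0,1,0,0,0,0,0,0,1]
}}

```text
clock: 12.42
eef_pos: [601.5, -53.5, 149.7]
eef_rot: [3.044, -0.0, 2.058]
wrist_force: [-1.0, -1.5, 0.8]
finger_gap: 13.8
finger_force: 50.0
```

```bash
python3 - <<'E'
from h import *
s=manip.read_state(); R,o=tierpose(s); print(s['moment'],inbase(o).round(1),inbase(o+R@[-89,0,0]).round(1),inbase(o+R@[68,0,0]).round(1))
p,d=shot('side','s3')
ks=[(-68,51,90),(-68,-51,90),(68,-51,90),(68,51,90)]
for q in ks:
    e=proj('s3',o+R@np.array(q)); x,y=e.astype(int); w=p[y-9:y+10,x-9:x+10]
    m=(w.max(2)<45); v,u=np.nonzero(m); print(q,e.round(1),(u.mean()+x-9).round(1),(v.mean()+y-9).round(1),m.sum())
X=o+R@np.array([68,-51,0]);x,y=proj('s3',X).astype(int);print(x,y)
cv2.imwrite('pics/c6.png',cv2.resize(p[y-70:y+30,x-75:x+35],(770,700),interpolation=2)[100:])
E
```

```text
[-0.32616634  0.10878618  0.00038754] [ 0.6  0.  78.5] [-88.    0.   69.8] [68.3  0.  85.1]
(-68, 51, 90) [289.6 176.1] 288.7 175.0 31
(-68, -51, 90) [331.1 195.2] 329.8 194.0 33
(68, -51, 90) [371.4 158.7] 370.8 157.8 24
(68, 51, 90) [331.2 143.6] 331.9 139.9 174
370 192
```

View pics/c6.png

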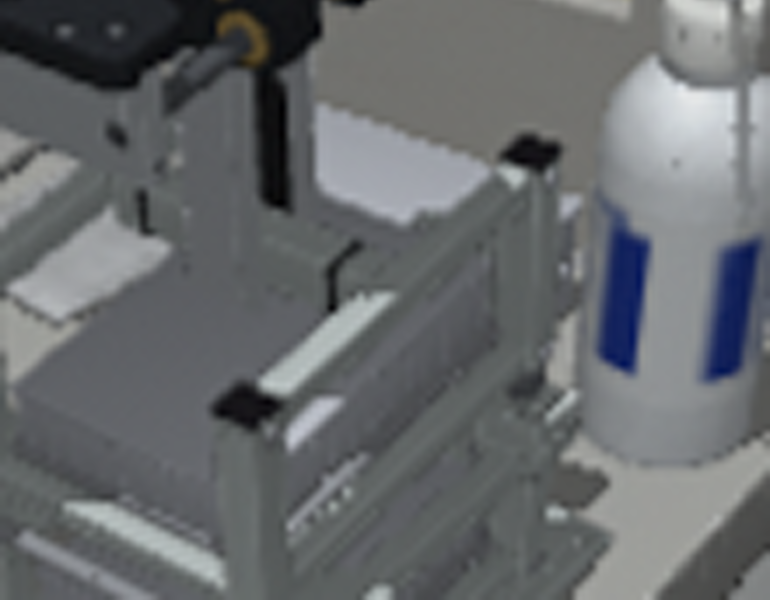

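The right round foot's tip is at about (527,383) in c6. Projected to the rim it lands around (527,400), against the cup at (530,405), so it is within about 1 mm. I'll lower on with a 0.5 mm sideways trim.

Request:
{"op": "jog_arm", "data": {
  "rows": [0.023,-0.044,0,0,0,0,1,0.069,0.0365,-0.083,-0.0047,0.0088,0,1,0.069,0.0365,-0.083,-0.0047,0.0088,0,1,0,0,0,0,0,0,1],
  "newtons": 60
}}

```text
clock: 12.8
eef_pos: [603.0, -53.4, 148.0]
eef_rot: [3.063, -0.0, 2.058]
wrist_force: [-3.3, -2.0, -1.2]
finger_gap: 13.7
finger_force: 60.0
```

Request:
{"op": "jog_arm", "data": {
  "rows": [0.069,0.0365,-0.083,-0.0047,0.0088,0,1,0.069,0.0365,-0.083,-0.0047,0.0088,0,1,0,0,0,0,0,0,1]
}}

```text
clock: 13.05
eef_pos: [604.4, -52.5, 146.3]
eef_rot: [3.083, -0.0, 2.058]
wrist_force: [-1.5, -2.0, -2.3]
finger_gap: 13.6
finger_force: 60.0
```

Request:
{"op": "jog_arm", "data": {
  "rows": [0.066,0.035,-0.086,-0.0047,0.0088,0,1,0,0,0,0,0,0,1,0.066,0.035,-0.086,-0.0047,0.0088,0,1,0,0,0,0,0,0,1]
}}

```text
clock: 13.38
eef_pos: [605.8, -51.8, 144.8]
eef_rot: [3.102, 0.0, 2.058]
wrist_force: [-3.0, -1.7, -2.5]
finger_gap: 13.4
finger_force: 60.0
```

Request:
{"op": "jog_arm", "data": {
  "rows": [0.066,0.035,-0.086,-0.0047,0.0088,0,1,0,0,0,0,0,0,1,0.0645,0.034,-0.088,-0.0047,0.0088,0,1,0,0,0,0,0,0,1]
}}

```text
clock: 13.72
eef_pos: [607.1, -51.1, 143.1]
eef_rot: [3.122, 0.0, 2.058]
wrist_force: [-2.7, -2.0, -1.8]
finger_gap: 13.4
finger_force: 60.0
```

Request:
{"op": "jog_arm", "data": {
  "rows": [0.0645,0.034,-0.088,-0.0047,0.0088,0,1,0,0,0,0,0,0,1,0.0645,0.034,-0.088,-0.0047,0.0088,0,1,0,0,0,0,0,0,1]
}}

```text
clock: 14.05
eef_pos: [608.6, -50.4, 141.6]
eef_rot: [-3.142, 0.001, 2.058]
wrist_force: [-0.6, -1.1, -0.8]
finger_gap: 13.5
finger_force: 60.0
```

Request:
{"op": "jog_arm", "data": {
  "rows": [0,0,-0.04,0,0,0,1,0,0,0,0,0,0,1,0,0,0,0,0,0,1]
}}

```text
clock: 14.3
eef_pos: [608.6, -50.4, 141.6]
eef_rot: [3.14, 0.001, 2.058]
wrist_force: [-0.0, 0.3, 3.4]
finger_gap: 13.7
finger_force: 60.0
```

```bash
python3 - <<'E'
from h import *
s=manip.read_state(); R,o=tierpose(s); print(s['clock'],s['moment'],s['wrist_force'],s['eef_rot'],inbase(o).round(1),inbase(o+R@[-89,0,0]).round(1),inbase(o+R@[68,0,0]).round(1))
E
```

```text
14.3 [-0.01810377 -0.06623087 -0.00324866] [-0.01093453  0.31176546  3.38953865] [3.14018574e+00 8.57852682e-04 2.05785736e+00] [ 1.4 -0.7 70. ] [-87.6  -0.6  69.9] [69.4 -0.7 70.1]
```

Request:
{"op": "jog_arm", "data": {
  "rows": [0,0,-0.04,0,0,0,1,0,0,-0.03,0,0,0,1,0,0,0,0,0,0,1,0,0,0,0,0,0,1]
}}

```text
clock: 14.63
eef_pos: [608.7, -50.4, 141.5]
eef_rot: [3.14, 0.001, 2.058]
wrist_force: [-2.0, -0.0, 8.8]
finger_gap: 13.5
finger_force: 60.0
```

```bash
python3 - <<'E'
from h import *
s=manip.read_state(); R,o=tierpose(s); print(s['clock'],s['moment'],s['wrist_force'],inbase(o).round(1),inbase(o+R@[68,0,0]).round(1))
p,d=shot('side','s4')
for q in [(-68,51,90),(-68,-51,90),(68,-51,90)]:
    e=proj('s4',o+R@np.array(q)); x,y=e.astype(int); w=p[y-9:y+10,x-9:x+10]
    m=(w.max(2)<45); v,u=np.nonzero(m); print(q,e.round(1),(u.mean()+x-9).round(1),(v.mean()+y-9).round(1),m.sum())
E
```

```text
14.6333 [ 0.03734888  0.52883198 -0.00771842] [-1.95238629 -0.01488414  8.77451762] [ 1.4 -0.7 69.9] [69.4 -0.7 70.1]
(-68, 51, 90) [293.  174.8] 292.2 173.7 26
(-68, -51, 90) [334.3 193.6] 333.2 192.3 30
(68, -51, 90) [373.6 162.9] 372.5 162.0 22
```

Request:
{"op": "jog_arm", "data": {
  "rows": [0,0,0.05,0,0,0,1,0,0,0.06,0,0,0,1,0,0,0.08,0,0,0,1,0,0,0.08,0,0,0,1,0,0,0,0,0,0,1]
}}

```text
clock: 15.1
eef_pos: [608.1, -50.5, 142.7]
eef_rot: [-3.141, -0.0, 2.058]
wrist_force: [0.6, -0.3, -4.3]
finger_gap: 13.5
finger_force: 60.0
```

Request:
{"op": "jog_arm", "data": {
  "rows": [0,0,0.06,0,0,0,1,0,0,0.04,0,0,0,1,0,0,0,0,0,0,1]
}}

```text
clock: 15.35
eef_pos: [608.2, -50.4, 143.5]
eef_rot: [-3.141, -0.0, 2.058]
wrist_force: [1.8, 0.1, -9.1]
finger_gap: 13.4
finger_force: 60.0
```

Request:
{"op": "jog_arm", "data": {
  "rows": [0,0,-0.07,0,0,0,1,0,0,-0.08,0,0,0,1,0,0,-0.08,0,0,0,1,0,0,-0.06,0,0,0,1,0,0,0,0,0,0,1]
}}

```text
clock: 15.77
eef_pos: [608.4, -50.6, 141.6]
eef_rot: [3.141, 0.001, 2.058]
wrist_force: [-0.4, -0.2, -1.2]
finger_gap: 13.4
finger_force: 60.0
```

Request:
{"op": "jog_arm", "data": {
  "rows": [0,0,-0.06,0,0,0,1,0,0,0,0,0,0,1,0,0,0.06,0,0,0,1,0,0,0,0,0,0,0.8,0,0,0,0,0,0,0.7,0,0,0,0,0,0,0.6,0,0,0,0,0,0,0.5,0,0,0,0,0,0,0.5,0,0,0,0,0,0,0.5]
}}

```text
clock: 16.52
eef_pos: [608.3, -50.5, 141.2]
eef_rot: [3.141, 0.0, 2.058]
wrist_force: [-0.7, -0.6, -0.1]
finger_gap: 46.1
finger_force: 0.0
```

Request:
{"op": "jog_arm", "data": {
  "rows": [0,0,0.5,0,0,0,0.5,0,0,1,0,0,0,0.5,0,0,2,0,0,0,0.5,0,0,2.5,0,0,0,0.5,0,0,2.5,0,0,0,0.5,0,0,2.5,0,0,0,0.5,0,0,2.5,0,0,0,0.5,-2,0,1.5,0,0,0,0.5,-3,0,0,0,0,0,0.5,-3,0,0,0,0,0,0.5,-3,0,0,0,0,0,0.5,-3,0,0,0,0,0,0.5,-3,0,0,0,0,0,0.5,-2,0,0,0,0,0,0.5,0,0,0,0,0,0,0.5,0,0,0,0,0,0,0.5]
}}

```text
clock: 17.85
eef_pos: [418.1, -50.6, 292.6]
eef_rot: [3.139, 0.002, 2.057]
wrist_force: [-0.1, 0.4, -0.6]
finger_gap: 47.1
finger_force: 0.0
```

```bash
python3 - <<'E'
from h import *
s=manip.read_state(); print(s['clock'],s['eef_pos'],s['wrist_force'])
p,_=shot('top','t5'); q,_=shot('side','s5')
a=cv2.resize(p[90:250,290:420],(400,492),interpolation=2); b=cv2.resize(q[120:280,260:390],(400,492),interpolation=2)
cv2.imwrite('pics/c7.png',np.hstack([a,b]))
E
```

```text
17.85 [418.14115314 -50.57574067 292.61344289] [-0.13303824  0.40200041 -0.61609524]
```

View pics/c7.png

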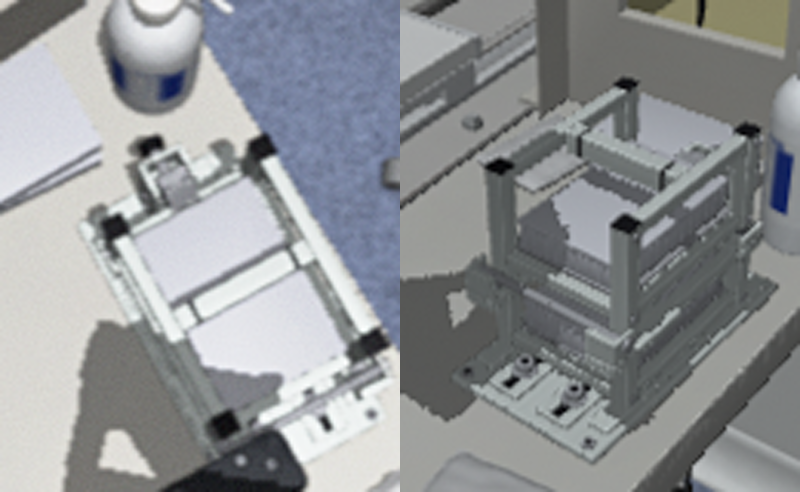

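The tier sits level and square on the base, with its caps at (115,228), (262,147), (368,343) and (222,424) in the left panel. The catch nose is at (178,185) over the end rail, and the gripper is clear.

```bash
python3 -c "
from cell import manip
print(manip.sign_off())"
```

```text
the job is handed in; nothing more can be done
None
```

The top tier is stacked on the base: toes under the keeper rod, round feet home and level in the cups, and the catch shut, holding when I pulled up on the bar with about 5 N. The gripper is clear, and I handed the job in at about 18 s.

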